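# Close up the row of book cases in the book rack

### The job

The row of book cases stands loose on the rail of the book rack. With the fingertips push the red sliding book support from its outer side, gently, so that the whole row slides along the rail as one to the fixed end panel, and leave the row closed up there, upright and without gaps, with the support against it. Push only on the outside of the support: do not pinch it, do not touch or lift the cases, and leave the other things on the bench where they are.

Things in the scene. Friction and masses are not known exactly. Their poses are not given: they have to be found in the camera images.
- rack: the book rack, fixed to the table: an aluminium channel with a steel panel standing at one end. The channel is 450 mm long and 124 mm wide (110 mm between its two low lips; the lips' tops are 23 mm above the table, the channel's floor 12 mm). Origin on the table, on the channel's centre line, 190 mm before the inner face of the fixed end panel; its +y runs along the channel towards that panel, z is up. The rail's other end is at y = -250 mm
- end_panel (a point): centre of the inner face of the rack's fixed dark steel end panel (124 mm wide, top 143 mm above the table), 80 mm above the table; y points out of the rack
- support (a joint): travel in m of the sliding book support along the rack's +y towards the end panel. 0: its felt face stands 380 mm from the end panel; v: 380 mm - v. It slides with about 2 N of friction and stays where it is left; driving the whole row before it takes 8 to 16 N, and the force rises sharply when the row meets the end panel. With the five cases (180 mm together) closed up between it and the panel it reads 0.200
- support_push (a point): middle of the outer face (the face away from the cases) of the sliding book support, 102 mm above the table; axes as the rack's, so pushing goes along +y. The support is a red upright steel plate 100 mm wide and 5 mm thick, its whole inner face (the cases' side) covered with grey felt; its top edge is 145 mm above the table. Its foot plate reaches 50 mm outwards from the felt face, top 17 mm above the table (its screw heads 20 mm)
- case0: book case 1 of 5 counted from the end panel: hard dark blue cloth case with books, standing loose on the channel floor, 40 mm thick (y), 104 mm deep (x), 146 mm tall, about 0.2 to 0.5 kg; origin at the centre of its underside; axes as the rack's. The five stand face to face as one row
- case1: book case 2 of 5 counted from the end panel: hard brown cloth case with books, standing loose on the channel floor, 30 mm thick (y), 104 mm deep (x), 140 mm tall, about 0.2 to 0.5 kg; origin at the centre of its underside; axes as the rack's. The five stand face to face as one row
- case2: book case 3 of 5 counted from the end panel: hard blue cloth case with books, standing loose on the channel floor, 44 mm thick (y), 104 mm deep (x), 150 mm tall, about 0.2 to 0.5 kg; origin at the centre of its underside; axes as the rack's. The five stand face to face as one row
- case3: book case 4 of 5 counted from the end panel: hard grey-green cloth case with books, standing loose on the channel floor, 34 mm thick (y), 104 mm deep (x), 136 mm tall, about 0.2 to 0.5 kg; origin at the centre of its underside; axes as the rack's. The five stand face to face as one row
- case4: book case 5 of 5 counted from the end panel: hard dark blue cloth case with books, standing loose on the channel floor, 32 mm thick (y), 104 mm deep (x), 142 mm tall, about 0.2 to 0.5 kg; origin at the centre of its underside; axes as the rack's. The five stand face to face as one row
- spray: bystander: violet spray bottle, 82 mm across, 163 mm tall; origin at the centre of its foot
- bowl: bystander: steel paste bowl, 124 mm across the rim, 50 mm tall; origin at the centre of its foot
- lid_red: bystander: red plastic jar lid lying on the table, 60 mm across, 14 mm tall; origin at the centre of its underside
- cutter: bystander: yellow utility knife lying flat, 170 mm long, 13 to 17 mm tall; origin on the table under its middle, blade to its +x
- awl: bystander: awl with a turned wooden handle lying flat, 135 mm long, 25 mm tall; origin on the table near its middle, point to its +x
- weight: bystander: brass paper weight 75 x 45 mm with a small knob, 44 mm tall; origin at the centre of its underside
- brush: bystander: flat paste brush lying down, 160 mm long, 44 mm wide, 12 mm tall; origin on the table near its middle, hair to its +x
Not all that is in view belongs to the job. What is shaped like the case4 but pink or turquoise is not meant.

How it is judged:
By the outcome, as a careful person would: the job done as asked, in the order asked, and still so for the second after the job is handed in, with the robot touching nothing.
It also fails if it takes over 45 s, if anything falls off the work surface, if the arm or the gripper's body presses on something with over 40 N, if the wrist force passes 120 N, or if a joint passes its speed limit or range.

### The arm

A 6-joint arm with a two-finger parallel gripper is mounted at the origin on the work surface. World frame = base frame: x ahead of the robot, y to its left, z up, the work surface at z = 0. Lengths are in m, angles in rad, forces in N, time in s.
With the tool pointing down it reaches from about 0.35 to 0.925 m from the base axis. Payload 6.4 kg.
Tool frame: the origin (TCP) lies midway between the tips of the shut fingers; the grasp point (between the pads) lies 19 mm behind it; z points along the fingers, y is the line along which they close (so a half turn about z gives the same grasp; the last joint's range is limited). The gripper opens to 94 mm and grips with 3 to 60 N. Pads are 16 mm wide; open, the fingers measure 119 mm over their backs; the gripper's body (75 mm by 177 mm) begins 78 mm behind the grasp point.
Start: joints at [-1.396, 0.245, 1.558, -0, 1.339, -0.174], TCP at [0.222, -0.611, 0.205] pointing down, gripper open.
Joint ranges: [-3.13, 3.13], [-1.02, 2.26], [0.13, 2.54], [-0.95, 4.09], [0.21, 2.88], [-2.74, 2.74]. Speed limits (rad/s): [2.57, 2.57, 3.14, 3.14, 3.14, 3.14].

### API

Orientations are given as a unit quaternion [w, x, y, z].
In Python, from station import sensors, vision, job gives the robot as it stands. The module is installed in compiled form; this text tells all that it offers.
- The arm moves only by the shell command python3 -m inch 'ROWS' [FORCE]. ROWS is JSON, a list of rows, each an object of numbers: "claw": the gripper's target within -1 to 1 (shut at 1, half-way at 0, fully open at -1); "x", "y", "z": the shift along the tool's x, y, z each as a share of 0.15 m, from -1 to 1; "turn": the turn about the tool's z as a share of 60 degrees, from -1 to 1. A call has 1 to 20 rows; each row shifts and turns the commanded pose from where the row before left it, along the tool's axes as they then stand; what a row does not reach is not made up. A row lasts 1/8 s, in which the tool goes at most 62.5 mm and 10.7 degrees, less where a joint would pass 70% of its speed; a pose out of reach is approached as far as the arm can. A call with a number of a shift or a turn outside -1 to 1 is refused whole. A call with a gripper value outside its range is refused whole. The fingers move at their own pace and stop on an object; FORCE is the grip in N (left out, the last holds). Time passes only in rows, so rows that do not move let the fingers close. It gives the time, the measured TCP pose, the force, the opening and the grip force at its end, in the units of the state.
- sensors.observe(): the state, without advancing time (a new reading comes with each control period).
- vision.grab_frame(name): name is "scene" or "top"; returns the picture (480x640x3 uint8, red, green, blue); there is no depth.
- vision.calibration(name): a dict with "mtx" (3x3 intrinsics, pixels), "distortion" ([k1, k2, p1, p2, k3] as OpenCV has them; the pictures are not rectified), "extrinsics" (4x4, takes a point from world to camera coordinates). Camera axes: x right, y down, z forward; pixel columns grow to the right and rows downward; lengths in m; the calibration is good to about 2 mm. A picture is of the moment at which its call begins. calibration takes no time and is no camera call.
- job.sign_off(): hands the job in; it is judged then, once.
The state is a dict: "time": time; "joints": joint angles; "joint_vel": joint speeds; "effort": joint torques, N m; "tool_pos": TCP position; "tcp_rot": TCP orientation; "ft_force": force on the tool from outside, world axes, zero at the start; "wrist_torque": the same for the moment, N m; "gripper_width": finger opening in m; "gripper_force": force on a finger pad.
Only numpy, scipy, OpenCV 4.12 (cv2) and the standard library are available. Lean on these libraries where they do the work, as an engineer would, in place of code of your own. Each camera call takes 0.05 s, during which the arm holds its last target. There are 200 camera calls.

## Working session

There is one attempt and no reset: what is moved stays moved. The work goes in short steps, Python scripts to look and compute and a shell command to move; the robot and the scene stay as the last step left them, time stands still between calls to the robot, and variables do not carry over. Pictures are saved under pics/ and viewed, at most 10 in all, crops included, and the job is handed in when it is done.

```bash
mkdir -p pics
python3 - <<'E'
from station import sensors, vision
import cv2
for n in("scene","top"):
    f=vision.grab_frame(n); cv2.imwrite(f"pics/{n}0.png",f[:,:,::-1])
    c=vision.calibration(n); print(n,c["mtx"],c["distortion"],c["extrinsics"])
print(sensors.observe())
E
```

```text
scene [[450.5185707    0.         315.09604255]
 [  0.         450.5185707  239.55003205]
 [  0.           0.           1.        ]] [-1.58856659e-05  0.00000000e+00  0.00000000e+00  0.00000000e+00
  0.00000000e+00] [[ 0.91469308  0.40414043 -0.00265967 -0.4420271 ]
 [ 0.38228302 -0.86732094 -0.31876964 -0.21361784]
 [-0.13113449  0.29055964 -0.94782849  1.13742171]
 [ 0.          0.          0.          1.        ]]
top [[503.38594733   0.         317.16396698]
 [  0.         503.38594733 244.31782278]
 [  0.           0.           1.        ]] [-0.14077759  0.          0.          0.          0.        ] [[-0.01261652 -0.99963742 -0.02378776 -0.04040984]
 [-0.99771654  0.01416376 -0.0660386   0.5434241 ]
 [ 0.06635158  0.02290026 -0.99753348  1.20508777]
 [ 0.          0.          0.          1.        ]]
{'time': 0.1, 'joints': array([-1.39610959e+00,  2.45735209e-01,  1.55884216e+00,  1.33008169e-05,
        1.33873474e+00, -1.74105761e-01]), 'joint_vel': array([-0.0006082 , -0.00154307, -0.00335427, -0.00043072,  0.00188029,
       -0.00068604]), 'effort': array([-3.52304623e-04, -4.16912556e+01, -3.15525842e+01,  6.86755241e-02,
        3.10219999e-02, -5.59553052e-05]), 'tool_pos': array([ 0.22205817, -0.61032946,  0.20448819]), 'tcp_rot': array([-8.59730005e-04,  9.84831380e-01,  1.73511999e-01,  6.22108274e-06]), 'ft_force': array([ 0.12618904, -0.22452548,  0.29980058]), 'wrist_torque': array([-0.01454385,  0.03656487, -0.02771877]), 'gripper_force': 0.0, 'gripper_width': 0.09394215761423128}
```

View pics/scene0.png

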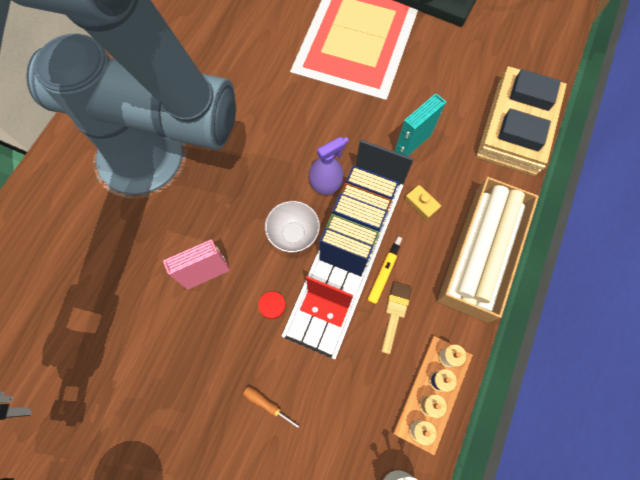

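View pics/top0.png

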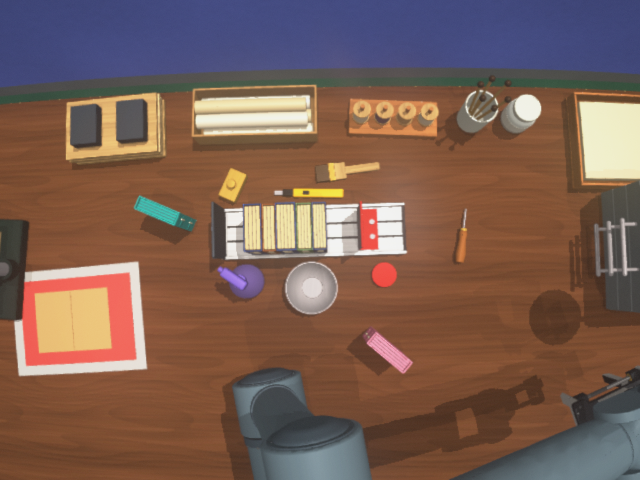

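The scene view shows the rack from the panel (~385,160) to its open end (~310,345), with the red support at ~(325,300). In the top view the row is at columns 243–327, the panel at ~218, the support at ~362–378 and the rail end at ~405. I'll zoom in on both.

Run:
```python
import cv2,numpy as np
a=cv2.imread("pics/top0.png")[190:270,205:415]; b=cv2.imread("pics/scene0.png")[140:360,280:420]
a=cv2.resize(a,None,fx=3.8,fy=3.8,interpolation=cv2.INTER_CUBIC);cv2.imwrite("pics/ca.png",a)
b=cv2.resize(b,None,fx=2.7,fy=2.7,interpolation=cv2.INTER_CUBIC);cv2.imwrite("pics/cb.png",b)
```

```text
(no output)
```

View pics/ca.png

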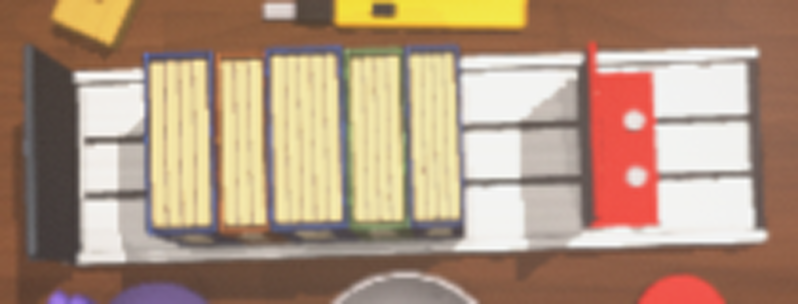

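View pics/cb.png

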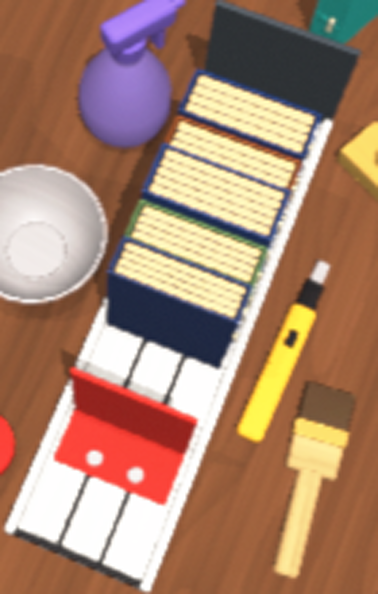

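```bash
cat > h.py <<'E'
import numpy as np,cv2
from station import vision
C={n:vision.calibration(n) for n in("scene","top")}
def ray(n,p):
    c=C[n];u=cv2.undistortPoints(np.array([[p]],float),c["mtx"],c["distortion"])[0,0]
    R=c["extrinsics"][:3,:3];t=c["extrinsics"][:3,3]
    d=R.T@[u[0],u[1],1];return -R.T@t,d/np.linalg.norm(d)
def plane(n,p,z):
    o,d=ray(n,p);return o+d*(z-o[2])/d[2]
def tri(a,b):
    o,d=ray("top",a);q,e=ray("scene",b)
    s=np.linalg.lstsq(np.c_[d,-e],q-o,rcond=None)[0];A=o+s[0]*d;B=q+s[1]*e
    return (A+B)/2,np.linalg.norm(A-B)
T=lambda u,v:(205+u/3.8-.37,190+v/3.8-.37)
S=lambda u,v:(280+u/2.7-.31,140+v/2.7-.31)
E
python3 - <<'E'
from h import *
np.set_printoptions(precision=4,suppress=True)
print("supp +x",tri(T(592,43),S(194,425)));print("supp -x",tri(T(594,226),S(72,370)))
for p in((757,50),(766,238),(75,72),(78,262)):print("lip",plane("top",T(*p),.023))
for p in((150,590),(8,528),(330,122)):print("lip s",plane("scene",S(*p),.023))
for p in((592,43),(594,226)):print("plate top",plane("top",T(*p),.145))
for p in((194,425),(72,370)):print("plate top s",plane("scene",S(*p),.145))
print("case4 top",tri(T(459,47),S(247,317)),tri(T(461,222),S(118,243)), "z142",plane("top",T(459,47),.154),plane("top",T(461,222),.154))
for p in ((147,55),(147,230)):print("case0",plane("top",T(*p),.158))
for p in ((28,45),(30,256)):print("panel top",plane("top",T(*p),.143))
print("foot", plane("top",T(653,73),.017),plane("top",T(657,226),.017))
E
```

```text
supp +x (array([ 0.6289, -0.148 ,  0.1317]), np.float64(0.0026778428521064446))
supp -x (array([ 0.526 , -0.1458,  0.1203]), np.float64(0.004905589653256119))
lip [ 0.6408 -0.2601  0.023 ]
lip [ 0.5202 -0.2627  0.023 ]
lip [0.6336 0.1788 0.023 ]
lip [0.5108 0.1768 0.023 ]
lip s [ 0.6451 -0.2605  0.023 ]
lip s [ 0.5227 -0.2621  0.023 ]
lip s [0.6338 0.1762 0.023 ]
plate top [ 0.6281 -0.1465  0.145 ]
plate top [ 0.5226 -0.1456  0.145 ]
plate top s [ 0.6279 -0.1515  0.145 ]
plate top s [ 0.5311 -0.1499  0.145 ]
case4 top (array([ 0.6289, -0.0679,  0.1598]), np.float64(0.009280021550764237)) (array([ 0.5263, -0.0678,  0.2027]), np.float64(0.008666578101469332)) z142 [ 0.6255 -0.0699  0.154 ] [ 0.5254 -0.0697  0.154 ]
case0 [0.6235 0.1087 0.158 ]
case0 [0.5231 0.1089 0.158 ]
panel top [0.633  0.1816 0.143 ]
panel top [0.5098 0.18   0.143 ]
foot [ 0.6276 -0.1936  0.017 ] [ 0.5292 -0.194   0.017 ]
```

The top view puts the panel face at y≈0.179 and the rail end at −0.261, a 0.440 m span as the text says. The rack is yawed about 1.1°. Felt face is at y≈−0.144 and the row spans −0.070 to 0.109 (0.179 m, so closed). The outer face is at y≈−0.149, x≈0.579. First I'll shut the fingers and turn the tool −71°, then travel.

```bash
python3 -m inch '[{"claw":1,"turn":-0.148},{"claw":1,"turn":-0.148},{"claw":1,"turn":-0.148},{"claw":1,"turn":-0.148},{"claw":1,"turn":-0.148},{"claw":1,"turn":-0.148},{"claw":1,"turn":-0.148},{"claw":1,"turn":-0.148},{"claw":1},{"claw":1}]' 20
python3 -m inch '[{"claw":1,"x":0.262,"y":0.244},{"claw":1,"x":0.262,"y":0.244},{"claw":1,"x":0.262,"y":0.244},{"claw":1,"x":0.262,"y":0.244},{"claw":1,"x":0.262,"y":0.244},{"claw":1,"x":0.262,"y":0.244},{"claw":1,"x":0.262,"y":0.244},{"claw":1,"x":0.262,"y":0.244},{"claw":1,"x":0.262,"y":0.244},{"claw":1,"x":0.262,"y":0.244},{"claw":1},{"claw":1}]'
```

```text
invalid input
invalid input
```

```bash
python3 -m inch '[{"claw":1,"x":0,"y":0,"z":0,"turn":-0.148}]' 20
```

```text
time: 0.22
tool_pos: [0.2221, -0.6105, 0.2047]
tcp_rot: [-0.001, 0.968, 0.251, 0.0]
ft_force: [0.5, 0.5, 0.2]
gripper_width: 0.0871
gripper_force: 0.0
```

All keys are required in each row.

```bash
python3 -m inch '[{"claw":1,"x":0,"y":0,"z":0,"turn":-0.148},{"claw":1,"x":0,"y":0,"z":0,"turn":-0.148},{"claw":1,"x":0,"y":0,"z":0,"turn":-0.148},{"claw":1,"x":0,"y":0,"z":0,"turn":-0.148},{"claw":1,"x":0,"y":0,"z":0,"turn":-0.148},{"claw":1,"x":0,"y":0,"z":0,"turn":-0.148},{"claw":1,"x":0,"y":0,"z":0,"turn":-0.148},{"claw":1,"x":0,"y":0,"z":0,"turn":0},{"claw":1,"x":0,"y":0,"z":0,"turn":0}]'
python3 -m inch '[{"claw":1,"x":0.262,"y":0.244,"z":0,"turn":0},{"claw":1,"x":0.262,"y":0.244,"z":0,"turn":0},{"claw":1,"x":0.262,"y":0.244,"z":0,"turn":0},{"claw":1,"x":0.262,"y":0.244,"z":0,"turn":0},{"claw":1,"x":0.262,"y":0.244,"z":0,"turn":0},{"claw":1,"x":0.262,"y":0.244,"z":0,"turn":0},{"claw":1,"x":0.262,"y":0.244,"z":0,"turn":0},{"claw":1,"x":0.262,"y":0.244,"z":0,"turn":0},{"claw":1,"x":0.262,"y":0.244,"z":0,"turn":0},{"claw":1,"x":0.262,"y":0.244,"z":0,"turn":0},{"claw":1,"x":0,"y":0,"z":0,"turn":0},{"claw":1,"x":0,"y":0,"z":0,"turn":0}]'
```

```text
time: 1.35
tool_pos: [0.2221, -0.6107, 0.2051]
tcp_rot: [-0.0, 0.702, 0.713, 0.0]
ft_force: [0.3, -0.1, -0.6]
gripper_width: 0.0007
gripper_force: 0.0
time: 2.85
tool_pos: [0.5808, -0.2115, 0.2053]
tcp_rot: [-0.0, 0.701, 0.713, -0.0]
ft_force: [0.1, 0.8, -0.0]
gripper_width: 0.0006
gripper_force: 0.0
```

```bash
python3 -m inch '[{"claw":1,"x":0,"y":0,"z":0.19,"turn":0},{"claw":1,"x":0,"y":0,"z":0.19,"turn":0},{"claw":1,"x":0,"y":0,"z":0.19,"turn":0},{"claw":1,"x":0,"y":0,"z":0.19,"turn":0},{"claw":1,"x":0.06,"y":0,"z":0,"turn":0},{"claw":1,"x":0.06,"y":0,"z":0,"turn":0},{"claw":1,"x":0.06,"y":0,"z":0,"turn":0},{"claw":1,"x":0.06,"y":0,"z":0,"turn":0},{"claw":1,"x":0,"y":0,"z":0,"turn":0}]'
python3 - <<'E'
from station import vision
import cv2
f=vision.grab_frame("scene")[:,:,::-1]; cv2.imwrite("pics/s1.png",cv2.resize(f[100:370,200:480],None,fx=2,fy=2))
E
```

```text
time: 3.98
tool_pos: [0.5807, -0.1746, 0.092]
tcp_rot: [0.0, 0.7, 0.714, 0.0]
ft_force: [0.2, 0.1, -0.6]
gripper_width: 0.0007
gripper_force: 0.0
```

View pics/s1.png

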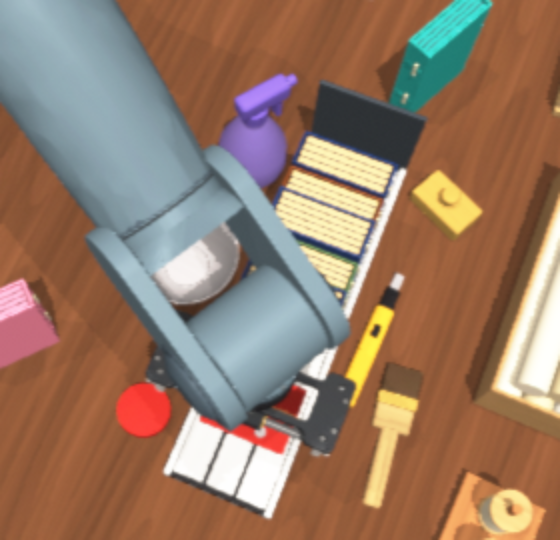

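The fingers stand behind the red plate, above its foot and clear of the cases. Now a slow push.

```bash
python3 -m inch '[{"claw":1,"x":0.025,"y":0,"z":0,"turn":0},{"claw":1,"x":0.025,"y":0,"z":0,"turn":0},{"claw":1,"x":0.025,"y":0,"z":0,"turn":0},{"claw":1,"x":0.025,"y":0,"z":0,"turn":0},{"claw":1,"x":0.025,"y":0,"z":0,"turn":0},{"claw":1,"x":0.025,"y":0,"z":0,"turn":0},{"claw":1,"x":0.025,"y":0,"z":0,"turn":0},{"claw":1,"x":0.025,"y":0,"z":0,"turn":0},{"claw":1,"x":0.025,"y":0,"z":0,"turn":0},{"claw":1,"x":0.025,"y":0,"z":0,"turn":0}]'
python3 -m inch '[{"claw":1,"x":0.025,"y":0,"z":0,"turn":0},{"claw":1,"x":0.025,"y":0,"z":0,"turn":0},{"claw":1,"x":0.025,"y":0,"z":0,"turn":0},{"claw":1,"x":0.025,"y":0,"z":0,"turn":0},{"claw":1,"x":0.025,"y":0,"z":0,"turn":0},{"claw":1,"x":0.025,"y":0,"z":0,"turn":0},{"claw":1,"x":0.025,"y":0,"z":0,"turn":0},{"claw":1,"x":0.025,"y":0,"z":0,"turn":0},{"claw":1,"x":0.025,"y":0,"z":0,"turn":0},{"claw":1,"x":0.025,"y":0,"z":0,"turn":0}]'
```

```text
time: 5.28
tool_pos: [0.5797, -0.1377, 0.0914]
tcp_rot: [-0.0, 0.701, 0.713, -0.0]
ft_force: [1.1, -1.9, -0.8]
gripper_width: 0.0004
gripper_force: 1.1
time: 6.52
tool_pos: [0.579, -0.1001, 0.0914]
tcp_rot: [-0.0, 0.701, 0.713, -0.0]
ft_force: [-1.6, -2.3, -1.0]
gripper_width: 0.0006
gripper_force: 1.1
```

```bash
python3 -m inch '[{"claw":1,"x":0.014,"y":0,"z":0,"turn":0},{"claw":1,"x":0.014,"y":0,"z":0,"turn":0},{"claw":1,"x":0.014,"y":0,"z":0,"turn":0},{"claw":1,"x":0.014,"y":0,"z":0,"turn":0},{"claw":1,"x":0.014,"y":0,"z":0,"turn":0},{"claw":1,"x":0.014,"y":0,"z":0,"turn":0},{"claw":1,"x":0.014,"y":0,"z":0,"turn":0},{"claw":1,"x":0.014,"y":0,"z":0,"turn":0},{"claw":1,"x":0.014,"y":0,"z":0,"turn":0},{"claw":1,"x":0.014,"y":0,"z":0,"turn":0}]'
python3 -m inch '[{"claw":1,"x":0.014,"y":0,"z":0,"turn":0},{"claw":1,"x":0.014,"y":0,"z":0,"turn":0},{"claw":1,"x":0.014,"y":0,"z":0,"turn":0},{"claw":1,"x":0.014,"y":0,"z":0,"turn":0},{"claw":1,"x":0.014,"y":0,"z":0,"turn":0},{"claw":1,"x":0.014,"y":0,"z":0,"turn":0}]'
```

```text
time: 7.78
tool_pos: [0.5788, -0.0818, 0.0915]
tcp_rot: [0.002, 0.701, 0.713, -0.002]
ft_force: [-1.7, -11.5, -2.9]
gripper_width: 0.0004
gripper_force: 5.9
time: 8.52
tool_pos: [0.5785, -0.0694, 0.0915]
tcp_rot: [0.002, 0.701, 0.713, -0.002]
ft_force: [-1.4, -12.9, -2.1]
gripper_width: 0.0003
gripper_force: 6.0
```

```bash
python3 -m inch '[{"claw":1,"x":0.014,"y":0,"z":0,"turn":0},{"claw":1,"x":0.014,"y":0,"z":0,"turn":0},{"claw":1,"x":0.014,"y":0,"z":0,"turn":0},{"claw":1,"x":0.014,"y":0,"z":0,"turn":0},{"claw":1,"x":0.014,"y":0,"z":0,"turn":0},{"claw":1,"x":0.014,"y":0,"z":0,"turn":0},{"claw":1,"x":0.014,"y":0,"z":0,"turn":0},{"claw":1,"x":0.014,"y":0,"z":0,"turn":0},{"claw":1,"x":0.014,"y":0,"z":0,"turn":0},{"claw":1,"x":0.014,"y":0,"z":0,"turn":0},{"claw":1,"x":0.014,"y":0,"z":0,"turn":0},{"claw":1,"x":0.014,"y":0,"z":0,"turn":0},{"claw":1,"x":0.014,"y":0,"z":0,"turn":0},{"claw":1,"x":0.014,"y":0,"z":0,"turn":0},{"claw":1,"x":0.014,"y":0,"z":0,"turn":0},{"claw":1,"x":0.014,"y":0,"z":0,"turn":0}]'
python3 - <<'E'
from station import vision
import cv2
f=vision.grab_frame("scene")[:,:,::-1]; cv2.imwrite("pics/s2.png",cv2.resize(f[100:370,200:480],None,fx=2,fy=2))
E
```

```text
time: 10.52
tool_pos: [0.5778, -0.0358, 0.0915]
tcp_rot: [0.002, 0.701, 0.713, -0.002]
ft_force: [-2.6, -11.5, -2.2]
gripper_width: 0.0006
gripper_force: 6.1
```

View pics/s2.png

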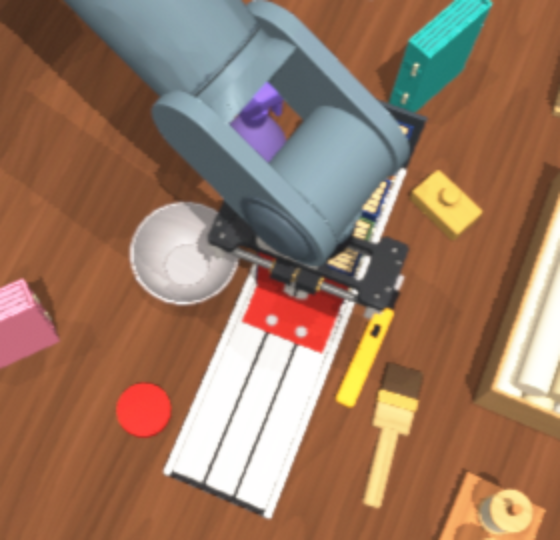

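The row moves steadily at about 11.5 N with the support square and the bystanders undisturbed. About 22 mm remains.

```bash
python3 -m inch '[{"claw":1,"x":0.014,"y":0,"z":0,"turn":0},{"claw":1,"x":0.014,"y":0,"z":0,"turn":0},{"claw":1,"x":0.014,"y":0,"z":0,"turn":0},{"claw":1,"x":0.014,"y":0,"z":0,"turn":0},{"claw":1,"x":0.014,"y":0,"z":0,"turn":0},{"claw":1,"x":0.014,"y":0,"z":0,"turn":0},{"claw":1,"x":0.014,"y":0,"z":0,"turn":0}]'
python3 -m inch '[{"claw":1,"x":0.008,"y":0,"z":0,"turn":0},{"claw":1,"x":0.008,"y":0,"z":0,"turn":0},{"claw":1,"x":0.008,"y":0,"z":0,"turn":0}]'
```

```text
time: 11.45
tool_pos: [0.5775, -0.0211, 0.0915]
tcp_rot: [0.002, 0.701, 0.713, -0.002]
ft_force: [-2.1, -12.4, -1.2]
gripper_width: 0.0006
gripper_force: 6.1
time: 11.82
tool_pos: [0.5775, -0.0175, 0.0915]
tcp_rot: [0.002, 0.701, 0.713, -0.002]
ft_force: [-2.3, -12.4, -1.0]
gripper_width: 0.0004
gripper_force: 6.1
```

```bash
python3 -m inch '[{"claw":1,"x":0.007,"y":0,"z":0,"turn":0},{"claw":1,"x":0.007,"y":0,"z":0,"turn":0}]'
python3 -m inch '[{"claw":1,"x":0.007,"y":0,"z":0,"turn":0}]'|sed -n 2,4p
```

```text
time: 12.08
tool_pos: [0.5775, -0.0163, 0.0916]
tcp_rot: [0.002, 0.701, 0.714, -0.003]
ft_force: [-2.6, -17.4, -1.2]
gripper_width: 0.0002
gripper_force: 9.0
tool_pos: [0.5774, -0.0164, 0.0916]
tcp_rot: [0.003, 0.7, 0.714, -0.003]
ft_force: [-3.5, -22.3, -2.5]
```

```bash
python3 -m inch '[{"claw":1,"x":0.006,"y":0,"z":0,"turn":0}]'|sed -n 2,4p
```

```text
tool_pos: [0.5775, -0.0164, 0.0916]
tcp_rot: [0.004, 0.701, 0.714, -0.004]
ft_force: [-3.5, -24.4, -3.2]
```

Sharp rise with no more motion: the row has met the panel. I'll back straight off, rise, and look.

```bash
python3 -m inch '[{"claw":1,"x":-0.02,"y":0,"z":0,"turn":0},{"claw":1,"x":-0.04,"y":0,"z":0,"turn":0},{"claw":1,"x":-0.15,"y":0,"z":0,"turn":0},{"claw":1,"x":-0.3,"y":0,"z":0,"turn":0},{"claw":1,"x":-0.2,"y":0,"z":-0.3,"turn":0},{"claw":1,"x":-0.1,"y":0,"z":-0.35,"turn":0},{"claw":1,"x":-0.35,"y":0,"z":-0.1,"turn":0},{"claw":1,"x":-0.35,"y":0,"z":0,"turn":0},{"claw":1,"x":-0.35,"y":0,"z":0,"turn":0},{"claw":1,"x":-0.35,"y":0,"z":0,"turn":0},{"claw":1,"x":-0.35,"y":0,"z":0,"turn":0},{"claw":1,"x":0,"y":0,"z":0,"turn":0}]'
python3 - <<'E'
from station import vision
import cv2,numpy as np
t=vision.grab_frame("top")[:,:,::-1];s=vision.grab_frame("scene")[:,:,::-1]
cv2.imwrite("pics/t3f.png",t);cv2.imwrite("pics/s3f.png",s)
a=cv2.resize(t[190:270,205:415],None,fx=3.8,fy=3.8,interpolation=cv2.INTER_CUBIC)
b=cv2.resize(s[130:290,290:440],None,fx=3.7,fy=3.7,interpolation=cv2.INTER_CUBIC)
cv2.imwrite("pics/t3.png",a);cv2.imwrite("pics/s3.png",b)
E
```

```text
time: 13.82
tool_pos: [0.5842, -0.3976, 0.2037]
tcp_rot: [0.0, 0.702, 0.712, 0.0]
ft_force: [-0.3, 0.8, -1.2]
gripper_width: 0.0005
gripper_force: 0.0
```

View pics/t3.png

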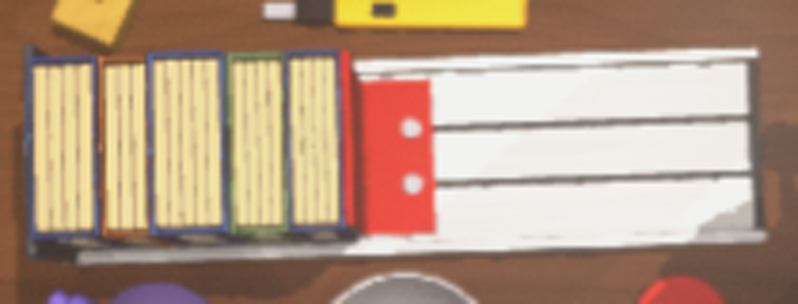

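View pics/s3.png

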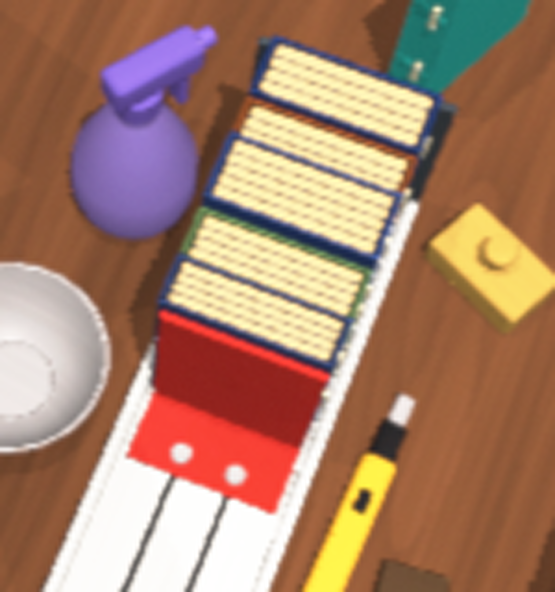

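The row is closed up against the panel (left edge at column ~30 in the top crop) and upright, with the support against it and the bystanders in place. One check of the travel, then hand in.

Run:
```python
from h import *
a,b=plane("top",T(432,83),.017),plane("top",T(435,235),.017)
print(a,b,"travel ~",.057+(a[1]+b[1])/2+.1938)
print("case0 outer top",plane("top",T(30,62),.158),plane("top",T(30,235),.158))
from station import job
print(job.sign_off())
```

```text
[ 0.62318921 -0.05150375  0.017     ] [ 0.52539716 -0.05216997  0.017     ] travel ~ 0.1989631399889456
case0 outer top [0.62079439 0.17680841 0.158     ] [0.52114776 0.17649441 0.158     ]
the job is handed in; nothing more can be done
None
```

The job is handed in: the row of five cases stands upright and closed up against the end panel with the support against it. Support travel measures about 0.199 against the 0.200 target, and the bystanders near the rack look undisturbed in the pictures.

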